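# Seat the flask in the sprung dock and hold it down

### The job

Take the dust plug out of the dock's sprung ring and leave it in the open parts tray. Then pick up the round-bellied flask, seat it upright in the ring and press it down until the ring is fully home, so the dock's bleed valve opens. Finish while still gripping the flask and holding it pressed fully down, without pushing on the dock itself, and leave the straight bottle, the mug and the tape roll alone.

Things in the scene. Friction and masses are not known exactly. Their poses are not given: they have to be found in the camera images.
- dock: Fixed dock: aluminium base 100 (x) x 150 (y) x 20 high, with two guide posts (dia. 10, tops 62 above the bench) 52 either side of its centre along y, carrying a level steel sprung ring over its middle. A valve pad under the ring, to 31 high, stays clear of the flask. Origin: centre of the base's underside; z up. Place and yaw vary.
- cradle_seat (a point): Centre of the top face of the dock's sprung ring (the ring: outer diameter 74, inner 48, 12 mm thick, with an arm to each post). It is 60 mm above the bench when the ring is up and 45 mm when it is fully home. Axes as the dock's.
- cradle (a joint): How far the ring is pressed down, m: 0 up, 0.015 fully home on its stop. The spring pushes up with about 3.5 N at 0, growing evenly to 14 N at 0.015; it carries the flask's weight without sinking and rises again when let go.
- plug: Dark rubber dust plug, 60 g, standing loosely in the ring. From below: skirt dia. 43, 10 high, inside the ring; flange dia. 56, 6 thick, resting on the ring's top; round knob to grip, dia. 24, 34 tall; 50 tall in all. Origin: centre of the skirt's underside (10 mm below the ring's top while plugged in); z up the knob.
- plug_mid (a point): Middle of the plug: on its axis, 25 mm above its underside.
- flask: Round-bellied amber glass flask standing on the bench, 0.14-0.28 kg, 112 tall. Belly: ball of dia. 64 centred 26 above the underside, flat foot dia. 37; neck dia. 24; collar dia. 38 at 70-74 above the underside; black cap to grip, dia. 28, at 74-112. In the ring the belly centres itself, underside about 5 mm below the ring's top face. Origin: centre of underside; z up the neck.
- tray: Fixed open grey parts tray, empty, outside 130 (x) x 170 (y) x 30 mm high, walls 4 mm, floor about 4 mm thick. Origin: centre of its underside on the bench; z up. Place and yaw vary.
- bottle: Bystander: straight-sided amber bottle with a black cap, 52 mm in diameter, 115 mm tall. Origin: centre of the underside.
- mug: Bystander: blue mug, 80 mm in diameter at the rim, 90 mm tall, with a handle. Origin: centre of the underside.
- tape: Bystander: dark tape roll lying flat, outer diameter 68, 18 mm high. Origin: centre of the underside.
Not all that is in view belongs to the job. Leave any pink or red look-alike of the flask alone.

How it is judged:
By the outcome, as a careful person would: the job done as asked, in the order asked, and still so for the second after the job is handed in, while the arm keeps its last pose, push and grip.
It also fails if it takes over 58 s, if anything falls off the work surface, if the arm or the gripper's body presses on something with over 40 N, if the wrist force passes 120 N, or if a joint passes its speed limit or range.

### The arm

A 6-joint arm with a two-finger parallel gripper is mounted at the origin on the work surface. World frame = base frame: x ahead of the robot, y to its left, z up, the work surface at z = 0. Lengths are in m, angles in rad, forces in N, time in s.
With the tool pointing down it reaches from about 0.4 to 0.825 m from the base axis. Payload 7 kg.
Tool frame: the origin (TCP) lies at the very end of the fingers, on their centre line; the grasp point (between the pads) lies 19 mm behind it; z points along the fingers, y is the line along which they close (so a half turn about z gives the same grasp; the last joint's range is limited). The gripper opens to 88 mm and grips with 3 to 60 N. Pads are 19 mm wide; open, the fingers measure 130 mm over their backs; the gripper's body (78 mm by 193 mm) begins 47 mm behind the grasp point.
Start: joints at [1.541, 0.359, 0.012, 0, -1.224, -0.288], TCP at [0.211, 0.641, 0.227] pointing down, gripper open.
Joint ranges: [-3.07, 3.07], [-1.43, 2.12], [-1.02, 1.25], [-3.03, 1.67], [-3.05, -0], [-3.03, 3.03]. Speed limits (rad/s): [2.39, 2.39, 3.01, 3.14, 3.14, 3.14].

### API

Orientations are given as [roll, pitch, yaw] about the fixed x, y, z axes, in that order (R = Rz(yaw) Ry(pitch) Rx(roll)).
In Python, from station import arm, vision gives the robot as it stands. The module is installed in compiled form; this text tells all that it offers.
- The arm moves only by the tool jog_arm, never from a script. Its argument "steps" is a list that holds one entry, the list of rows, each a list of 7 numbers: the closure in counts, from 0 (fully open) to 255 (shut), then the shift along the tool's x, y, z scaled (see below), then the turn, a rotation vector about the tool's x, y, z scaled (see below). In form: [[[grip, dx, dy, dz, rx, ry, rz], ...]]. A call has 1 to 8 rows; each row is the pose to reach, as a shift and turn from the pose commanded when the call began, along the tool's axes at that moment; what a row does not reach only later rows make up. The controller multiplies each number of a shift by 250 mm and each number of a turn by 45 degrees. A row lasts 1/10 s, in which the tool goes at most 50 mm and 8.59 degrees, less where a joint would pass 70% of its speed; a pose out of reach is approached as far as the arm can. A call with a number of a shift or a turn outside -1 to 1 is refused whole. A call with a gripper value outside its range is refused whole. The fingers move at their own pace and stop on an object; "newtons" is the grip in N (left out, the last holds). Time passes only in rows, so rows that repeat a pose let the fingers close. It gives the time, the measured TCP pose, the force, the opening and the grip force at its end, in the units of the state.
- arm.get_state(): the state, without advancing time (a new reading comes with each control period).
- vision.grab_frame(name): name is "scene" or "top"; returns a dict with "color" (480x640x3 uint8, red, green, blue), "vfov" (degrees; the focal length in pixels is half the picture's height over the tangent of half this angle, whatever the lens; pixels are square), "cx", "cy" (the principal point, pixels), "k1" (the pictures are not rectified: a ray, as slopes to the right and down, at radius r is drawn at 1 + k1 r^2 times it, then the intrinsics apply), "extrinsics" (4x4, takes a point from world to camera coordinates). Camera axes: x right, y down, z forward; pixel columns grow to the right and rows downward; lengths in m; the calibration is good to about 2 mm. A picture is of the moment at which its call begins. There is no depth.
- arm.job_done(): hands the job in; it is judged then, once.
The state is a dict: "t": time; "q": joint angles; "qd": joint speeds; "joint_efforts": joint torques, N m; "eef_pos": TCP position; "ee_rot": TCP orientation; "force": force on the tool from outside, world axes, zero at the start; "moment": the same for the moment, N m; "width": finger opening in m; "gripper_force": force on a finger pad.
Only numpy, scipy, OpenCV 4.12 (cv2) and the standard library are available. Lean on these libraries where they do the work, as an engineer would, in place of code of your own. Each camera call takes 0.05 s, during which the arm holds its last target. There are 200 camera calls.

## Working session

There is one attempt and no reset: what is moved stays moved. The work goes in short steps, Python scripts to look and compute and a tool call to move; the robot and the scene stay as the last step left them, time stands still between calls to the robot, and variables do not carry over. Pictures are saved under pics/ and viewed, at most 10 in all, crops included, and the job is handed in when it is done.

Besides the shell and the picture viewer there is one more tool, called after "Request:" in YAML: its name, and indented under it one key for each argument. jog_arm: Moves the arm, as the interface text tells. Its arguments: {"type":"object","properties":{"steps":{"type":"array","items":{"type":"array","items":{"type":"array","items":{"type":"number"}}}},"newtons":{"type":"number"}},"required":["steps"]}

```bash
mkdir -p pics; cat > h.py <<'E'
import numpy as np, cv2
from station import arm, vision
from scipy.spatial.transform import Rotation as Ro
def grab(n,save=None):
    f=vision.grab_frame(n)
    if save: cv2.imwrite('pics/'+save,cv2.cvtColor(f['color'],cv2.COLOR_RGB2BGR))
    return f
def cam(f):
    fl=240/np.tan(np.radians(f['vfov'])/2)
    return np.array([[fl,0,f['cx']],[0,fl,f['cy']],[0,0,1.]]),np.array([f['k1'],0,0,0,0.]),np.array(f['extrinsics'])
def w(f,u,v,z):
    K,d,E=cam(f); p=cv2.undistortPoints(np.array([[[u,v]]],float),K,d)[0,0]
    R=E[:3,:3]; c=-R.T@E[:3,3]; r=R.T@np.array([p[0],p[1],1]); return c+r*(z-c[2])/r[2]
def pr(f,P):
    K,d,E=cam(f); return cv2.projectPoints(np.array(P,float).reshape(-1,1,3),cv2.Rodrigues(E[:3,:3])[0],E[:3,3],K,d)[0].reshape(-1,2)
def mv(target,yaw=None):
    s=arm.get_state(); R=Ro.from_euler('xyz',s['ee_rot']).as_matrix()
    return R.T@(np.array(target)-s['eef_pos'])/0.25
E
python3 - <<'E'
from h import *
s=arm.get_state();print(s['t'],s['eef_pos'],s['ee_rot'],s['width'],s['force'])
for n in('top','scene'):
    f=grab(n,n+'0.png');E=cam(f)[2];print(n,f['vfov'],f['k1'],-E[:3,:3].T@E[:3,3],E[2,:3],E[0,:3])
E
```

```text
0.0 [0.21079263 0.64071637 0.22564257] [ 3.13993387e+00 -1.57110804e-04 -3.17891661e-01] 0.08780887143825418 [-0.1911189   0.51521375 -0.90790508]
top 49.322769512070394 -0.1500409951103082 [ 0.35418581 -0.01396894  1.28978561] [ 0.19392166 -0.01465599 -0.98090754] [-0.02190585 -0.99970378  0.01060613]
scene 47.39792563689443 -0.09831866393034268 [1.12088853 0.55396759 0.77778251] [-0.49262156 -0.55359369 -0.67145962] [-0.7482874   0.66337147  0.00206155]
```

View pics/top0.png

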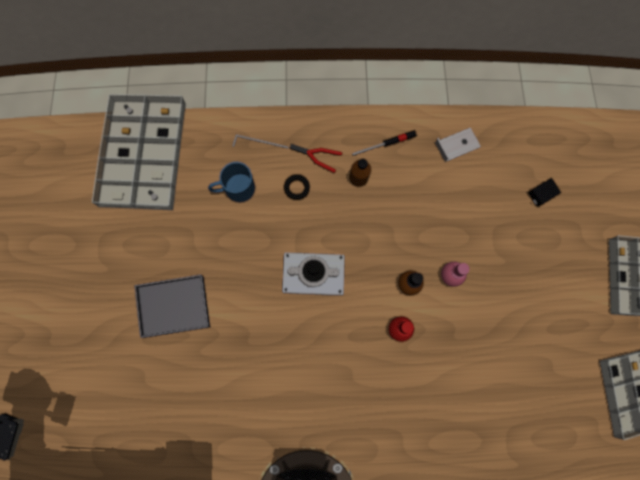

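View pics/scene0.png

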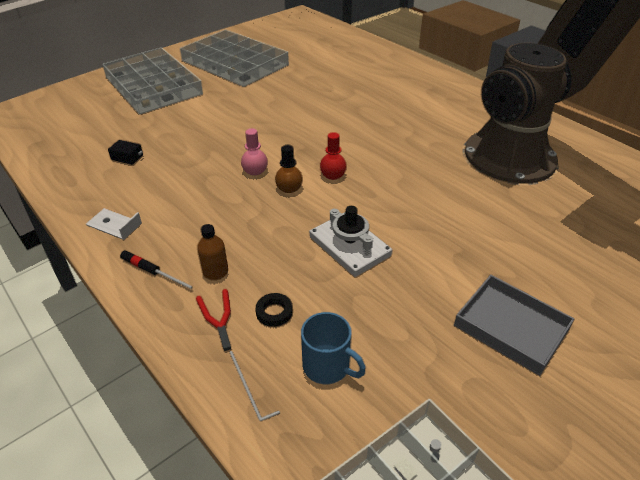

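The top view shows the dock at about (314,273), the amber flask at (411,283), the tray at (173,306), the pink flask at (455,272) and the red flask at (401,328). In the scene view the plug knob is at (351,212) and the flask cap at (288,150).

```bash
python3 - <<'E'
from h import *
a=cv2.imread('pics/top0.png')[240:345,270:480]; b=cv2.imread('pics/scene0.png')[130:280,230:400]
a=cv2.resize(a,None,fx=3.8,fy=3.8,interpolation=cv2.INTER_CUBIC)
cv2.imwrite('pics/c1.png',a)
cv2.imwrite('pics/c2.png',cv2.resize(b,None,fx=4,fy=4,interpolation=cv2.INTER_CUBIC))
f=grab('top');g=grab('scene')
print('tray',[w(f,u,v,.03)[:2].round(3) for u,v in((136,287),(204,276),(210,326),(142,337))])
print('dock corners',[w(f,u,v,.02)[:2].round(3) for u,v in((284,253),(345,254),(344,295),(283,294))])
print('knob',w(f,314,268,.1),w(g,351,209,.1)); print('cap',w(f,416,279,.112),w(g,288,150,.112))
print('red',w(f,401,328,.06),'pink',w(f,456,272,.06))
E
```

```text
tray [array([0.509, 0.41 ]), array([0.534, 0.241]), array([0.413, 0.225]), array([0.387, 0.392])]
dock corners [array([0.589, 0.045]), array([ 0.584, -0.105]), array([ 0.482, -0.1  ]), array([0.488, 0.049])]
knob [ 0.53803546 -0.02722342  0.1       ] [ 0.53844281 -0.02817139  0.1       ]
cap [ 0.50571728 -0.25980176  0.112     ] [ 0.51225483 -0.25684898  0.112     ]
red [ 0.39727826 -0.2288411   0.06      ] pink [ 0.52694283 -0.36948634  0.06      ]
```

View pics/c1.png

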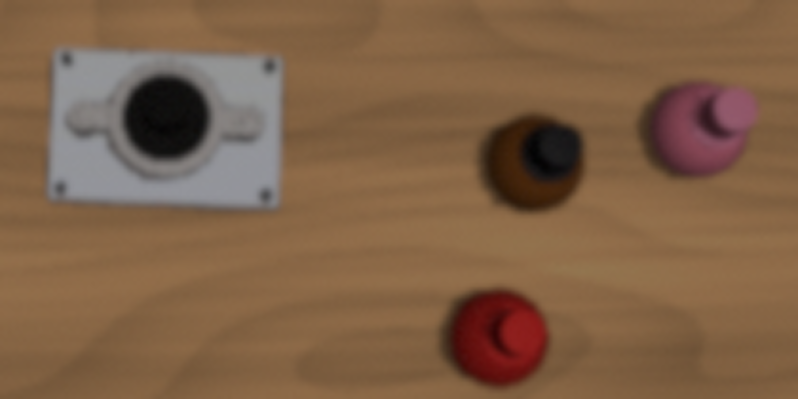

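View pics/c2.png

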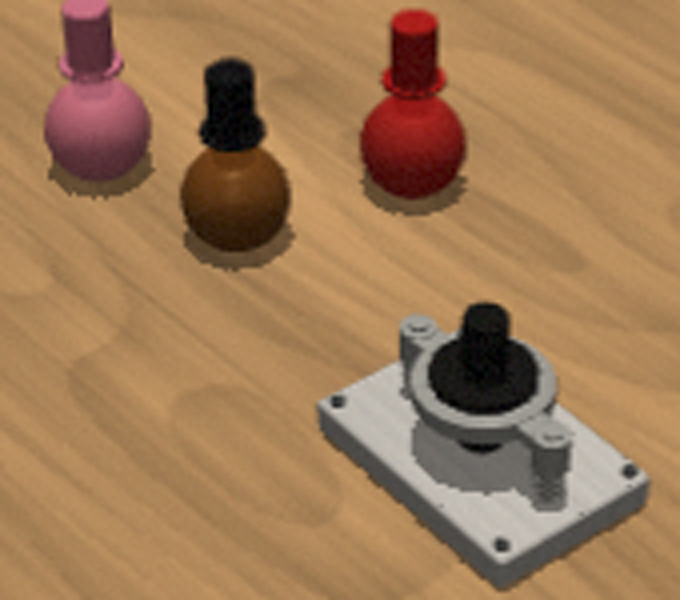

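```bash
python3 - <<'E'
from h import *
f=grab('top');g=grab('scene')
print('knob',w(g,351.5,207.5,.1),'flange',w(f,313.9,270.8,.066),w(g,351,224.3,.066))
print('cap',w(f,417.1,278.9,.112),w(g,287.5,147,.112),'belly',w(f,410.8,282.6,.026),w(g,289,178.8,.026))
print(mv([.537,-.028,.2]))
E
```

```text
knob [ 0.5345389  -0.03086652  0.1       ] flange [ 0.53659604 -0.02722235  0.066     ] [ 0.54199486 -0.02283324  0.066     ]
cap [ 0.50588585 -0.26236462  0.112     ] [ 0.50562025 -0.26695867  0.112     ] belly [ 0.50821073 -0.26435426  0.026     ] [ 0.50674628 -0.26605758  0.026     ]
[2.07531162 2.13453331 0.10624728]
```

Request:
jog_arm:
  steps:
    - [[0, 1, 1, 0, 0, 0, 0], [0, 1, 1, 0, 0, 0, 0], [0, 1, 1, 0, 0, 0, 0], [0, 1, 1, 0, 0, 0, 0], [0, 1, 1, 0, 0, 0, 0], [0, 1, 1, 0, 0, 0, 0], [0, 1, 1, 0, 0, 0, 0], [0, 1, 1, 0, 0, 0, 0]]

```text
t: 1.1
eef_pos: [0.3714, 0.3213, 0.227]
ee_rot: [-3.142, 0.0, -0.321]
force: [0.2, 0.5, 0.8]
width: 0.0875
gripper_force: 0.0
```

Request:
jog_arm:
  steps:
    - [[0, 1, 1, 0, 0, 0, 0], [0, 1, 1, 0, 0, 0, 0], [0, 1, 1, 0, 0, 0, 0], [0, 1, 1, 0, 0, 0, 0], [0, 1, 1, 0, 0, 0, 0], [0, 1, 1, 0, 0, 0, 0], [0, 1, 1, 0, 0, 0, 0], [0, 1, 1, 0, 0, 0, 0]]

```text
t: 1.9
eef_pos: [0.5312, 0.0059, 0.2262]
ee_rot: [3.141, 0.0, -0.323]
force: [-0.6, 1.0, -0.8]
width: 0.088
gripper_force: 0.0
```

Request:
jog_arm:
  steps:
    - [[0, 0, 0, 0, 0, 0, 0.6], [0, 0, 0, 0, 0, 0, 0.6], [0, 0, 0, 0, 0, 0, 0.6], [0, 0, 0, 0, 0, 0, 0.6], [0, 0, 0, 0, 0, 0, 0.6]]

```text
t: 2.4
eef_pos: [0.5296, 0.0104, 0.2266]
ee_rot: [-3.141, 0.0, -0.785]
force: [-0.8, -0.5, 0.1]
width: 0.0877
gripper_force: 0.0
```

```bash
python3 - <<'E'
from h import *
s=arm.get_state();print(s['t'],s['eef_pos'],s['ee_rot'],s['q'],mv([.537,-.0275,.12]))
E
```

```text
2.4 [0.52964361 0.01041631 0.22657597] [-3.14146810e+00  3.02551918e-05 -7.85444251e-01] [ 3.90083203e-01  1.19268071e-01 -3.06543696e-01 -8.33250175e-05
 -1.14488126e+00  3.95303292e-01] [0.12806742 0.08648369 0.42628923]
```

Request:
jog_arm:
  steps:
    - [[60, 0.128, 0.087, 0.42, 0, 0, 0], [60, 0.128, 0.087, 0.42, 0, 0, 0], [60, 0.128, 0.087, 0.42, 0, 0, 0], [60, 0.128, 0.087, 0.42, 0, 0, 0]]
  newtons: 20

```text
t: 2.8
eef_pos: [0.5358, -0.0286, 0.1201]
ee_rot: [3.138, 0.002, -0.788]
force: [-0.5, 0.4, 1.1]
width: 0.0678
gripper_force: 0.0
```

```bash
python3 - <<'E'
from h import *
s=arm.get_state();print(s['t'],s['eef_pos'],s['width'])
for n in('top','scene'):
    f=grab(n,n+'1.png'); print(n,pr(f,[s['eef_pos'],[.537,-.0275,.1]]))
a=cv2.imread('pics/scene1.png')[130:280,260:460]
cv2.imwrite('pics/c3.png',cv2.resize(a,None,fx=4,fy=4,interpolation=cv2.INTER_CUBIC))
E
```

```text
2.8 [ 0.5357886  -0.02862715  0.12014826] 0.0678350753897666
top [[314.71103847 267.60718345]
 [314.12976914 268.44227735]]
scene [[352.172958   200.23097666]
 [351.77458502 208.85295621]]
```

View pics/c3.png

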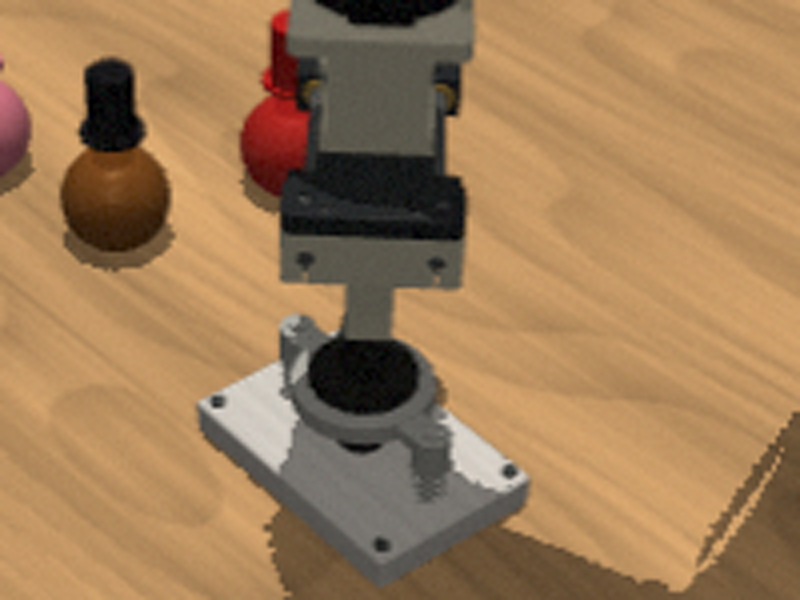

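The gripper sits centred over the knob: the finger is at crop x≈369 and the knob axis at about 366. I'll descend and grip.

Request:
jog_arm:
  steps:
    - [[60, 0, 0, 0.192, 0, 0, 0], [60, 0, 0, 0.192, 0, 0, 0], [255, 0, 0, 0.192, 0, 0, 0], [255, 0, 0, 0.192, 0, 0, 0], [255, 0, 0, 0.192, 0, 0, 0], [255, 0, 0, 0.192, 0, 0, 0], [255, 0, 0, 0.192, 0, 0, 0], [255, 0, 0, 0.192, 0, 0, 0]]
  newtons: 20

```text
t: 3.7
eef_pos: [0.537, -0.028, 0.074]
ee_rot: [-3.141, -0.0, -0.789]
force: [0.1, 0.2, -0.3]
width: 0.0244
gripper_force: 0.3
```

Request:
jog_arm:
  steps:
    - [[255, 0, 0, -0.05, 0, 0, 0], [255, 0, 0, -0.1, 0, 0, 0], [255, 0, 0, -0.15, 0, 0, 0], [255, 0, 0, -0.25, 0, 0, 0], [255, 0, 0, -0.35, 0, 0, 0], [255, 0, 0, -0.35, 0, 0, 0]]

```text
t: 4.3
eef_pos: [0.5391, -0.0278, 0.1658]
ee_rot: [-3.136, -0.004, -0.788]
force: [1.0, 0.0, 0.3]
width: 0.0238
gripper_force: 20.0
```

```bash
python3 - <<'E'
from h import *
s=arm.get_state();print(s['t'],s['eef_pos'],s['width'],s['force'],s['gripper_force'],mv([.461,.317,.15]))
E
```

```text
4.3 [ 0.53905361 -0.02778985  0.16581151] 0.023841270849547586 [1.00428302 0.00455029 0.29067366] 19.999999701976776 [-1.19847809 -0.75053234  0.0625303 ]
```

Request:
jog_arm:
  steps:
    - [[255, -0.6, -0.376, 0, 0, 0, 0], [255, -0.6, -0.376, 0, 0, 0, 0], [255, -0.6, -0.376, 0, 0, 0, 0], [255, -0.6, -0.376, 0, 0, 0, 0], [255, -0.6, -0.376, 0, 0, 0, 0]]

```text
t: 4.8
eef_pos: [0.4973, 0.1476, 0.1618]
ee_rot: [-3.14, 0.0, -0.785]
force: [-1.0, -0.2, -0.5]
width: 0.0236
gripper_force: 20.0
```

Request:
jog_arm:
  steps:
    - [[255, -0.6, -0.376, 0, 0, 0, 0], [255, -0.6, -0.376, 0, 0, 0, 0], [255, -0.6, -0.376, 0, 0, 0, 0], [255, -0.6, -0.376, 0, 0, 0, 0], [255, -0.6, -0.376, 0, 0, 0, 0], [255, -0.6, -0.376, 0.3, 0, 0, 0], [255, -0.6, -0.376, 0.35, 0, 0, 0]]

```text
t: 5.5
eef_pos: [0.4588, 0.3168, 0.0729]
ee_rot: [-3.14, 0.001, -0.789]
force: [-0.9, -0.8, -1.9]
width: 0.0233
gripper_force: 20.0
```

```bash
python3 - <<'E'
from h import *
f=grab('scene','s2.png');s=arm.get_state();print(s['t'],s['eef_pos'],s['width'],s['force'],mv([.461,.317,.031]))
a=cv2.imread('pics/s2.png')[170:390,400:640]
cv2.imwrite('pics/c4.png',cv2.resize(a,None,fx=2.7,fy=2.7,interpolation=cv2.INTER_CUBIC))
E
```

```text
5.55 [0.45600196 0.31351963 0.06656301] 0.023176012763083113 [-2.61747177 -3.05172387 -6.61502259] [ 0.00421461 -0.02520656  0.14204225]
```

View pics/c4.png

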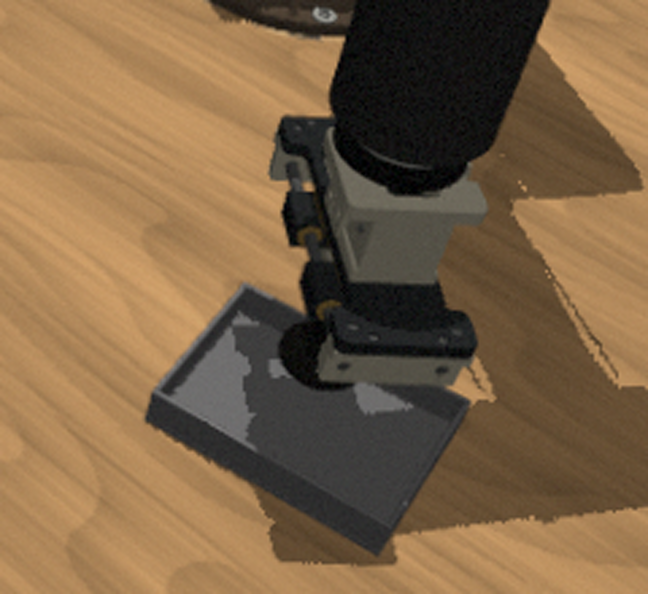

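The plug is held level over the tray. I'll lower it gently.

Request:
jog_arm:
  steps:
    - [[255, 0, 0, 0, 0, 0, 0], [255, 0, 0, 0.06, 0, 0, 0], [255, 0, 0, 0.11, 0, 0, 0], [255, 0, 0, 0.14, 0, 0, 0], [255, 0, 0, 0.15, 0, 0, 0], [255, 0, 0, 0.15, 0, 0, 0]]

```text
t: 6.15
eef_pos: [0.459, 0.3173, 0.0364]
ee_rot: [-3.142, -0.0, -0.789]
force: [0.3, 0.5, -0.7]
width: 0.0234
gripper_force: 20.0
```

```bash
python3 - <<'E'
from h import *
s=arm.get_state();print(s['t'],s['eef_pos'],s['width'],s['force'])
E
```

```text
6.15 [0.45902115 0.31730284 0.03635179] 0.023431285345423405 [ 0.25439849  0.46412701 -0.70520901]
```

Request:
jog_arm:
  steps:
    - [[255, 0, 0, 0.008, 0, 0, 0], [255, 0, 0, 0.016, 0, 0, 0], [255, 0, 0, 0.022, 0, 0, 0], [255, 0, 0, 0.028, 0, 0, 0], [255, 0, 0, 0.028, 0, 0, 0]]

```text
t: 6.65
eef_pos: [0.4587, 0.3172, 0.0289]
ee_rot: [3.141, -0.0, -0.789]
force: [-0.4, 0.4, -0.9]
width: 0.0233
gripper_force: 20.0
```

Request:
jog_arm:
  steps:
    - [[255, 0, 0, 0.004, 0, 0, 0], [90, 0, 0, 0.004, 0, 0, 0], [90, 0, 0, 0.004, 0, 0, 0], [90, 0, 0, 0.004, 0, 0, 0], [90, 0, 0, 0.004, 0, 0, 0], [90, 0, 0, 0.004, 0, 0, 0], [90, 0, 0, 0.004, 0, 0, 0]]

```text
t: 7.35
eef_pos: [0.4588, 0.3173, 0.0281]
ee_rot: [-3.142, 0.0, -0.789]
force: [-0.1, -0.0, -0.6]
width: 0.0563
gripper_force: 0.0
```

Request:
jog_arm:
  steps:
    - [[90, 0, 0, -0.1, 0, 0, 0], [90, 0, 0, -0.25, 0, 0, 0], [90, 0, 0, -0.45, 0, 0, 0], [90, 0, 0, -0.65, 0, 0, 0], [90, 0, 0, -0.75, 0, 0, 0], [90, 0, 0, -0.75, 0, 0, 0]]

```text
t: 7.95
eef_pos: [0.4605, 0.3189, 0.2204]
ee_rot: [-3.133, 0.0, -0.789]
force: [-0.1, 0.2, -0.1]
width: 0.0565
gripper_force: 0.0
```

```bash
python3 - <<'E'
from h import *
s=arm.get_state();print(s['t'],s['eef_pos'],s['width'],s['force'],mv([.507,-.2645,.2]))
E
```

```text
7.95 [0.46047436 0.31887454 0.22044586] 0.056530713610829966 [-0.0658267   0.24643211 -0.05465842] [1.78651538 1.51333473 0.06868102]
```

Request:
jog_arm:
  steps:
    - [[70, 0.89, 0.755, 0, 0, 0, 0], [70, 0.89, 0.755, 0, 0, 0, 0], [70, 0.89, 0.755, 0, 0, 0, 0], [70, 0.89, 0.755, 0, 0, 0, 0], [70, 0.89, 0.755, 0, 0, 0, 0], [70, 0.89, 0.755, 0, 0, 0, 0], [70, 0.89, 0.755, 0, 0, 0, 0], [70, 0.89, 0.755, 0, 0, 0, 0]]

```text
t: 8.75
eef_pos: [0.4813, 0.0254, 0.215]
ee_rot: [3.141, 0.0, -0.792]
force: [-1.1, 0.5, 0.4]
width: 0.0632
gripper_force: 0.0
```

Request:
jog_arm:
  steps:
    - [[70, 0.89, 0.755, 0, 0, 0, 0], [70, 0.89, 0.755, 0, 0, 0, 0], [70, 0.89, 0.755, 0, 0, 0, 0], [70, 0.89, 0.755, 0, 0, 0, 0], [70, 0.89, 0.755, 0, 0, 0, 0], [70, 0.89, 0.755, 0, 0, 0, 0], [70, 0.89, 0.755, 0.2, 0, 0, 0], [70, 0.89, 0.755, 0.2, 0, 0, 0]]

```text
t: 9.55
eef_pos: [0.501, -0.2632, 0.1593]
ee_rot: [3.137, 0.01, -0.791]
force: [-2.0, 0.4, -0.1]
width: 0.0633
gripper_force: 0.0
```

```bash
python3 - <<'E'
from h import *
f=grab('scene','s3.png');g=grab('top','t3.png');s=arm.get_state();print(s['t'],s['eef_pos'],s['width'],s['force'],mv([.507,-.2645,.13]))
a=cv2.imread('pics/s3.png')[80:230,220:360]; b=cv2.imread('pics/t3.png')[260:350,130:220]
cv2.imwrite('pics/c5.png',np.hstack([cv2.resize(a,(466,500),interpolation=cv2.INTER_CUBIC),cv2.resize(b,(330,330))[[*range(330)]+[329]*170]]))
E
```

```text
9.65 [ 0.50423546 -0.2635412   0.16504827] 0.06381699826818205 [ 0.50410208 -0.02718608  0.46100394] [ 0.01084708 -0.0054443   0.14015632]
```

View pics/c5.png

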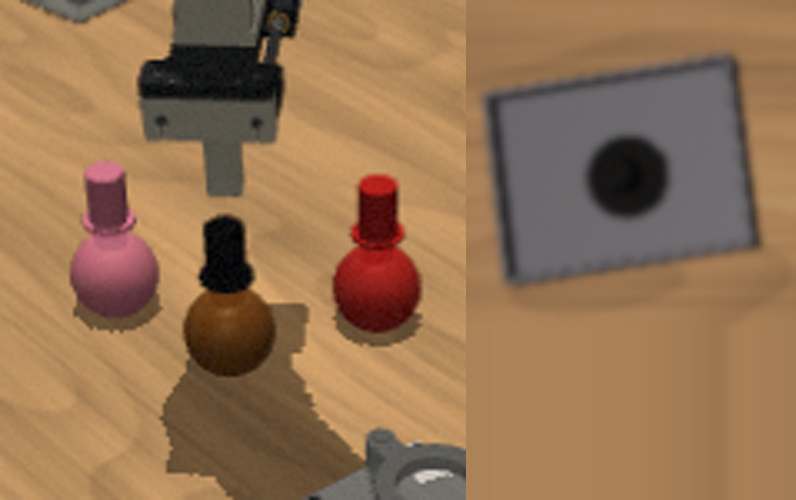

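The plug is standing in the middle of the tray, and the fingers are centred on the amber flask's cap (crop x≈224). I'll descend and grip.

Request:
jog_arm:
  steps:
    - [[70, 0.01, -0.005, 0.1, 0, 0, 0], [70, 0.01, -0.005, 0.2, 0, 0, 0], [70, 0.01, -0.005, 0.3, 0, 0, 0], [70, 0.01, -0.005, 0.34, 0, 0, 0], [70, 0.01, -0.005, 0.34, 0, 0, 0]]
  newtons: 40

```text
t: 10.15
eef_pos: [0.5077, -0.2644, 0.081]
ee_rot: [3.141, 0.0, -0.787]
force: [-1.0, 0.1, 0.3]
width: 0.0635
gripper_force: 0.0
```

Request:
jog_arm:
  steps:
    - [[255, 0, 0, 0, 0, 0, 0], [255, 0, 0, 0, 0, 0, 0], [255, 0, 0, 0, 0, 0, 0], [255, 0, 0, 0, 0, 0, 0], [255, 0, 0, 0, 0, 0, 0], [255, 0, 0, 0, 0, 0, 0], [255, 0, 0, 0, 0, 0, 0], [255, 0, 0, 0, 0, 0, 0]]
  newtons: 40

```text
t: 10.95
eef_pos: [0.5074, -0.2655, 0.0809]
ee_rot: [-3.141, -0.001, -0.789]
force: [-1.0, -0.4, 2.7]
width: 0.0272
gripper_force: 39.9
```

Request:
jog_arm:
  steps:
    - [[255, 0, 0, -0.05, 0, 0, 0], [255, 0, 0, -0.12, 0, 0, 0], [255, 0, 0, -0.25, 0, 0, 0], [255, 0, 0, -0.4, 0, 0, 0], [255, 0, 0, -0.4, 0, 0, 0], [255, 0, 0, -0.4, 0, 0, 0]]

```text
t: 11.55
eef_pos: [0.5071, -0.2652, 0.1816]
ee_rot: [-3.14, -0.001, -0.789]
force: [-0.1, -0.0, -3.7]
width: 0.0271
gripper_force: 39.9
```

```bash
python3 - <<'E'
from h import *
s=arm.get_state();print(s['t'],s['eef_pos'],s['width'],s['force'],mv([.537,-.0275,.17]))
E
```

```text
11.55 [ 0.50712693 -0.2652125   0.1815606 ] 0.02713898652032298 [-0.12184778 -0.03540452 -3.66736244] [-0.5908854  -0.75445835  0.04668522]
```

Request:
jog_arm:
  steps:
    - [[255, -0.1, -0.12, 0, 0, 0, 0], [255, -0.24, -0.3, 0, 0, 0, 0], [255, -0.36, -0.46, 0, 0, 0, 0], [255, -0.48, -0.61, 0, 0, 0, 0], [255, -0.56, -0.72, 0, 0, 0, 0], [255, -0.591, -0.755, 0.02, 0, 0, 0], [255, -0.591, -0.755, 0.06, 0, 0, 0], [255, -0.591, -0.755, 0.1, 0, 0, 0]]

```text
t: 12.35
eef_pos: [0.5359, -0.0277, 0.1539]
ee_rot: [3.14, 0.001, -0.789]
force: [0.5, -0.4, -2.1]
width: 0.0273
gripper_force: 40.0
```

```bash
python3 - <<'E'
from h import *
f=grab('scene','s4.png');g=grab('top','t4.png');s=arm.get_state();print(s['t'],s['eef_pos'],s['ee_rot'],s['width'],s['force'],mv([.537,-.0275,.14]))
a=cv2.imread('pics/s4.png')[140:290,280:430]
cv2.imwrite('pics/c6.png',cv2.resize(a,(600,600),interpolation=cv2.INTER_CUBIC))
E
```

```text
12.45 [ 0.53502404 -0.02872486  0.15299216] [ 3.13761256e+00  2.68925093e-03 -7.90436782e-01] 0.027258225435674483 [-0.1720239  -0.90225635 -2.76392845] [ 0.00221856 -0.00927063  0.05192636]
```

View pics/c6.png

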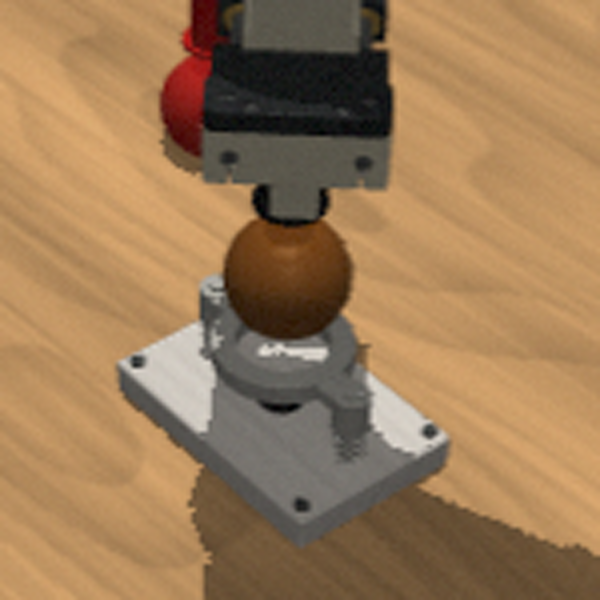

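The flask hangs upright and is centred over the ring (belly at crop x≈288, ring at ≈286). I'll lower it in small steps and watch the force.

Request:
jog_arm:
  steps:
    - [[255, 0.003, -0.005, 0.03, 0, 0, 0], [255, 0.003, -0.005, 0.05, 0, 0, 0], [255, 0.003, -0.005, 0.06, 0, 0, 0], [255, 0.003, -0.005, 0.06, 0, 0, 0]]

```text
t: 12.85
eef_pos: [0.5381, -0.0276, 0.1402]
ee_rot: [3.141, 0.0, -0.79]
force: [0.6, 0.9, -2.0]
width: 0.0269
gripper_force: 40.0
```

Request:
jog_arm:
  steps:
    - [[255, 0, 0, 0.01, 0, 0, 0], [255, 0, 0, 0.02, 0, 0, 0], [255, 0, 0, 0.02, 0, 0, 0]]

```text
t: 13.15
eef_pos: [0.5384, -0.0271, 0.1356]
ee_rot: [-3.141, -0.0, -0.789]
force: [-1.0, 1.0, -0.3]
width: 0.0274
gripper_force: 40.0
```

```bash
python3 - <<'E'
from h import *
s=arm.get_state();print(s['t'],s['eef_pos'],s['ee_rot'],s['width'],s['force'],s['moment'])
E
```

```text
13.15 [ 0.53840941 -0.02714446  0.13564128] [-3.14144478e+00 -1.48972607e-04 -7.88867232e-01] 0.02738406790706437 [-0.97438656  1.01688174 -0.32303482] [0.06155877 0.31278884 0.04872352]
```

Contact has begun. I'll press on in steps.

Request:
jog_arm:
  steps:
    - [[255, 0, 0, 0.008, 0, 0, 0], [255, 0, 0, 0.016, 0, 0, 0], [255, 0, 0, 0.016, 0, 0, 0]]

```text
t: 13.45
eef_pos: [0.5385, -0.0271, 0.1317]
ee_rot: [-3.141, -0.0, -0.789]
force: [-1.2, 0.9, 3.6]
width: 0.0272
gripper_force: 40.0
```

Request:
jog_arm:
  steps:
    - [[255, 0, 0, 0.008, 0, 0, 0], [255, 0, 0, 0.016, 0, 0, 0], [255, 0, 0, 0.016, 0, 0, 0]]

```text
t: 13.75
eef_pos: [0.5385, -0.0272, 0.1276]
ee_rot: [-3.141, -0.0, -0.789]
force: [-1.4, 0.1, 4.6]
width: 0.0272
gripper_force: 40.0
```

Request:
jog_arm:
  steps:
    - [[255, 0, 0, 0.008, 0, 0, 0], [255, 0, 0, 0.016, 0, 0, 0], [255, 0, 0, 0.016, 0, 0, 0]]

```text
t: 14.05
eef_pos: [0.5386, -0.0272, 0.124]
ee_rot: [-3.141, -0.0, -0.789]
force: [-2.7, 1.2, 9.1]
width: 0.0273
gripper_force: 40.0
```

Request:
jog_arm:
  steps:
    - [[255, -0.002, 0.002, 0.006, 0, 0, 0], [255, -0.002, 0.002, 0.01, 0, 0, 0], [255, -0.002, 0.002, 0.01, 0, 0, 0]]
  newtons: 50

```text
t: 14.35
eef_pos: [0.5384, -0.0271, 0.1219]
ee_rot: [-3.14, -0.001, -0.789]
force: [-2.9, 0.8, 9.3]
width: 0.0268
gripper_force: 50.0
```

Request:
jog_arm:
  steps:
    - [[255, 0, 0, 0.004, 0, 0, 0], [255, 0, 0, 0.004, 0, 0, 0]]

```text
t: 14.55
eef_pos: [0.5384, -0.0271, 0.121]
ee_rot: [-3.14, -0.001, -0.789]
force: [-2.5, 0.7, 11.0]
width: 0.0272
gripper_force: 50.0
```

Request:
jog_arm:
  steps:
    - [[255, 0, 0, 0.004, 0, 0, 0], [255, 0, 0, 0.004, 0, 0, 0]]

```text
t: 14.75
eef_pos: [0.5384, -0.0272, 0.1202]
ee_rot: [-3.14, -0.001, -0.788]
force: [-3.4, 0.4, 11.2]
width: 0.0271
gripper_force: 50.0
```

Request:
jog_arm:
  steps:
    - [[255, -0.002, 0.002, 0.004, 0, 0, 0], [255, -0.002, 0.002, 0.004, 0, 0, 0]]

```text
t: 14.95
eef_pos: [0.5383, -0.0271, 0.12]
ee_rot: [-3.139, -0.002, -0.788]
force: [-4.8, 1.1, 16.5]
width: 0.027
gripper_force: 50.0
```

Request:
jog_arm:
  steps:
    - [[255, 0, 0, 0.004, 0, 0, 0], [255, 0, 0, 0.004, 0, 0, 0], [255, 0, 0, 0.004, 0, 0, 0]]

```text
t: 15.25
eef_pos: [0.5386, -0.0271, 0.1199]
ee_rot: [-3.139, -0.003, -0.788]
force: [-7.0, 1.0, 23.1]
width: 0.0271
gripper_force: 50.0
```

The TCP has stopped at z≈0.120 while the force jumped from 11 to 23 N, which looks like the ring on its stop. One check picture before handing in.

```bash
python3 - <<'E'
from h import *
f=grab('scene','s5.png');grab('top')
for i in range(4):
    grab('top'); s=arm.get_state();print(s['t'],s['eef_pos'].round(4),s['force'].round(1),s['gripper_force'])
a=cv2.imread('pics/s5.png')[140:290,280:430]
cv2.imwrite('pics/c7.png',cv2.resize(a,(600,600),interpolation=cv2.INTER_CUBIC))
E
```

```text
15.4 [ 0.5386 -0.0272  0.1198] [-6.7  1.6 23. ] 49.996315240859985
15.45 [ 0.5386 -0.0271  0.1198] [-6.   1.1 23.4] 49.99632239341736
15.5 [ 0.5386 -0.0272  0.1199] [-6.5  0.7 22.5] 49.996331334114075
15.55 [ 0.5386 -0.0272  0.1199] [-6.5  1.  23.8] 49.996275901794434
```

View pics/c7.png

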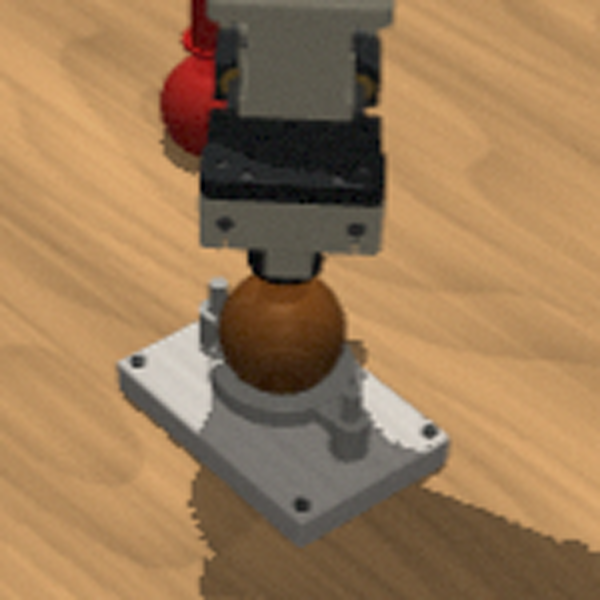

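The flask is upright in the ring, the ring is down with the posts sticking out above it, and the force holds steady at 23 N. Handing in.

```bash
python3 -c "
from station import arm; print(arm.job_done())"
```

```text
the job is handed in; nothing more can be done
None
```

The plug stands in the parts tray, and the flask is seated upright in the ring, still gripped and pressed down onto the stop with about 23 N; the job was handed in at about 15.6 s and returned no verdict.

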